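# Shut and lock the valve-box cover

### The arm

A 6-joint arm with a two-finger parallel gripper is mounted at the origin on the work surface. World frame = base frame: x ahead of the robot, y to its left, z up, the work surface at z = 0. Lengths are in m, angles in rad, forces in N, time in s.
With the tool pointing down it reaches from about 0.35 to 0.975 m from the base axis. Payload 4.9 kg.
Tool frame: the origin (TCP) lies at the very end of the fingers, on their centre line; the grasp point (between the pads) lies behind it (env.pinch_z is the z of the grasp point in the tool frame, in m); z points along the fingers, y is the direction in which the jaws open and shut (so a half turn about z gives the same grasp; the last joint's range is limited). The gripper opens to 85 mm and grips with 20 to 120 N. Pads are 22 mm wide; open, the fingers measure 114 mm over their backs; the gripper's body (76 mm by 85 mm) begins 54 mm behind the grasp point. The pads swing forward as they close: fully open they stand 13 mm farther back than shut.
Start: joints at [1.058, 0.053, 1.613, -0, 1.476, -0.119], TCP at [0.24, 0.577, 0.231] pointing down, gripper open.
Joint ranges: [-3.01, 3.01], [-1.01, 2.22], [0.06, 2.58], [-1.02, 4.17], [0.09, 2.62], [-3.14, 3.14]. Speed limits (rad/s): [2.57, 2.57, 3.14, 3.14, 3.14, 3.14].

### API

Orientations are given as a unit quaternion [x, y, z, w].
In Python, from station import env gives the robot as it stands. The module is installed in compiled form; this text tells all that it offers. Calls block until the motion is done:
- env.goto(position, orientation): joint-space move of the TCP to a pose.
- env.move_linear(position, rotation=None, vel=0.15): straight line of the TCP; rotation=None keeps the orientation; vel is the mean speed in m/s.
- env.move_joints(angles): joint-space move.
- env.grip(opening): opening from 0.0 (shut) to 1.0 (fully open); the grip force is fixed at half the most; returns when the fingers have stopped.
- env.sleep(seconds).
- env.solve_ik(position, orientation): joint angles nearest the present ones, or None.
- env.capture(name): name is "scene" or "top" or "wrist"; returns a dict with "image" (384x512x3 uint8, blue, green, red), "fx", "fy", "cx", "cy" (pixels), "R" (3x3) and "t" (3): a world point X has camera coordinates R X + t; the wrist camera has in their place "T_tool_cam" (4x4, takes a point from camera to tool coordinates, whose origin is the TCP and whose axes are the flange's). Camera axes: x right, y down, z forward; pixel columns grow to the right and rows downward; lengths in m; the calibration is good to about 2 mm. A picture is of the moment at which its call begins: read the wrist's pose just before it. There is no depth.
A pose or a line that the arm cannot do raises env.Unreachable and nothing moves.
- env.sign_off(): hands the job in, once; it reports no verdict.
Trained networks look in a picture, given as the dict that the camera call returned (one of the last four; its "shot" number tells which), for a name from the list of things; names that differ only in an ending like _2 or _b are one class to them, and where a whole thing is asked for, a point or a joint stands for the part that bears it (a point fixed in the world has none). Each returns a list of dicts, best first, with "p" (0 to 1); they miss things now and then, are a little off and sometimes report something else, mostly with a low value. They report only what shows in the picture. A call takes as long as a camera call.
- env.trace(query, picture): "pixels" (384x512 bool, what is visible of it) and "extent" ([left, top, right, bottom] in pixels, round what is visible of it).
Readings, each from a call of its own:
- env.read_time_s(): time.
- env.read_q(): joint angles.
- env.read_dq(): joint speeds.
- env.read_effort(): joint torques, N m.
- env.read_eef_pos(): TCP position.
- env.read_tcp_rot(): TCP orientation.
- env.read_wrist_force(): force on the tool from outside, world axes, zero at the start.
- env.read_wrist_torque(): the same for the moment, N m.
- env.read_finger_gap(): opening from 0.0 (shut) to 1.0 (fully open).
Only numpy, scipy, OpenCV 4.12 (cv2) and the standard library are available. Lean on these libraries where they do the work, as an engineer would, in place of code of your own. Each camera call takes 0.05 s, during which the arm holds its last target.

### The job

The cover of the valve box on the bench is ajar. Push it fully shut with the fingertips, then set a fingertip in the slot of its quarter-turn fastener and turn it clockwise (seen from above) to its stop, so that the cover is locked. Do not grasp or lift anything, do not raise the cover, leave the flask, screwdriver and vial where they are, and come away clear.

Things in the scene. Friction and masses are not known exactly. Their poses are not given: they have to be found in the camera images.
- housing: fixed grey valve box, open-topped, 250 (its x) x 200 (its y) x 85 mm high; origin at the centre of its underside; its -x side, the front, faces roughly to the robot. The cover's hinge line runs along its y at x = +121 mm, z = 85 mm (far edge). The fastener's axis is at x = -30 mm, y = 0.
- cover (a joint): hinge of the white cover plate (252 x 204 x 8 mm, lies on top of the box) in rad: 0 fully shut, growing as the front edge rises; starts 0.18 to 0.40. A stiff hinge: the cover stays where it is left and needs about 1 to 5 N of downward push at its front edge. Shut, its top surface is 93 mm above the bench.
- cover_front (a point): point on the cover's top surface, in the middle of the bare strip along the front edge: 228 mm from the hinge line, 19 mm in from the front edge. The bare strip is about 40 mm deep (from the front edge to the fastener's collar) and 200 mm wide.
- fastener (a joint): quarter-turn fastener, rad: 0 unlocked (slot along the box's y), growing clockwise seen from above, 1.571 locked at its stop (slot towards the front edge). Starts 0 to 0.25. Needs about 0.15 N m, stays where left. Below the cover it carries a tongue that turns in beneath a keeper of the box, only with the cover fully shut; if it is turned first, the cover cannot shut.
- slot (a point): centre of the fastener, level with the top of its two grey half-moon cheeks; z = turning axis (out of the cover), slot along y. Grey disc, 93 mm diameter, with one slot right across, 30 mm wide, 15 mm deep, flat dark floor. A collar (112 mm outer diameter, same height, 18 mm above the cover) surrounds the disc and closes the slot's ends. With the cover shut this point is 111 mm above the bench.
- flask: bystander, loose conical glass flask, 82 mm wide, 105 mm high, standing; origin at the centre of its underside
- screwdriver: bystander, loose screwdriver lying on the bench, about 200 mm long along its x
- vial: bystander, loose small jar, 32 mm wide, 55 mm high, standing; origin at the centre of its underside

How it is judged:
By the outcome, as a careful person would: the job done as asked, in the order asked, and still so for the second after the job is handed in, with the robot touching nothing.
It also fails if it takes over 48 s, if anything falls off the work surface, if the arm or the gripper's body presses on something with over 40 N, if the wrist force passes 120 N, or if a joint passes its speed limit or range.

## Working session

There is one attempt and no reset: what is moved stays moved. The work goes in short steps, each a Python script; the robot and the scene stay as the last script left them, time stands still between calls to the robot, and variables do not carry over. Pictures are saved under pics/ and viewed, and the job is handed in when it is done.

```bash
mkdir -p pics; cat > cap.py <<'E'
from station import env
import cv2,numpy as np,pickle,sys
tag=sys.argv[1]
out={}
print(env.read_time_s(),env.read_eef_pos(),env.read_tcp_rot(),env.pinch_z)
for n in sys.argv[2:]:
    pos,rot=env.read_eef_pos(),env.read_tcp_rot()
    d=env.capture(n); d=dict(d)
    cv2.imwrite(f'pics/{tag}_{n}.png',d['image'])
    tr={}
    for q in ['housing','cover','fastener','flask','screwdriver','vial']:
        r=env.trace(q,d); tr[q]=r
        print(n,q,[(round(x['p'],2),x['extent']) for x in r[:3]])
    out[n]=dict(d=d,tr=tr,pos=pos,rot=rot)
pickle.dump(out,open(f'{tag}.pkl','wb'))
E
python3 cap.py a scene top
```

```text
0.0 [0.23951089 0.57661614 0.23005355] [ 1.95624819e-01  9.80678272e-01 -9.79325976e-04 -3.11679753e-04] -0.0187
scene housing [(0.94, [163.9, 101.0, 280.0, 234.3]), (0.26, [163.9, 101.0, 281.2, 216.1])]
scene cover [(0.71, [162.5, 101.6, 280.0, 214.2])]
scene fastener [(0.7, [205.9, 120.4, 244.2, 155.9])]
scene flask [(0.9, [276.7, 174.7, 310.3, 220.3])]
scene screwdriver [(0.86, [155.1, 135.6, 177.5, 173.3]), (0.25, [277.5, 175.7, 311.5, 220.5])]
scene vial [(0.81, [303.2, 151.5, 317.8, 173.4]), (0.23, [204.0, 118.7, 241.9, 156.9])]
top housing [(0.57, [266.5, 138.7, 392.8, 276.6])]
top cover [(0.72, [269.0, 139.2, 390.2, 274.9])]
top fastener [(0.92, [307.7, 195.5, 356.7, 238.7])]
top flask [(0.59, [228.2, 203.8, 261.5, 239.0])]
top screwdriver [(0.55, [379.3, 143.7, 414.9, 219.7])]
top vial []
```

```bash
python3 - <<'E'
import cv2,pickle
o=pickle.load(open('a.pkl','rb'))
im=o['scene']['d']['image'][80:250,120:340]; cv2.imwrite('pics/a_s2.png',cv2.resize(im,None,fx=3.5,fy=3.5,interpolation=cv2.INTER_CUBIC))
im=o['top']['d']['image'][120:290,210:430]; cv2.imwrite('pics/a_t2.png',cv2.resize(im,None,fx=3.5,fy=3.5,interpolation=cv2.INTER_CUBIC))
for n in o: print({k:v for k,v in o[n]['d'].items() if k!='image'})
E
```

```text
{'fx': 404.0712331465342, 'fy': 404.0712331465342, 'cx': 262.12516332075415, 'cy': 194.55957455622294, 'R': array([[-0.5342806 ,  0.84528234, -0.00648136],
       [ 0.6829414 ,  0.42712546, -0.59258323],
       [-0.49813178, -0.32103211, -0.80548315]]), 't': array([ 0.28912396, -0.36050877,  1.24930184]), 'shot': 1}
{'fx': 473.86317715354045, 'fy': 473.86317715354045, 'cx': 251.7219376251587, 'cy': 180.52572295160655, 'R': array([[-0.0042499 , -0.99998179, -0.00428493],
       [-0.99752328,  0.00454022, -0.07019045],
       [ 0.07020863,  0.00397601, -0.99752441]]), 't': array([0.06912174, 0.61483688, 1.11471044]), 'shot': 2}
```

View pics/a_s2.png

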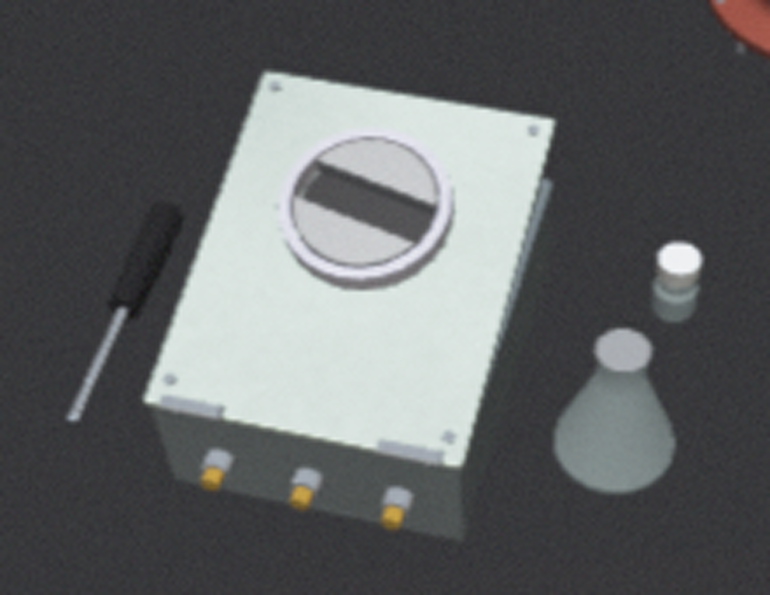

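View pics/a_t2.png

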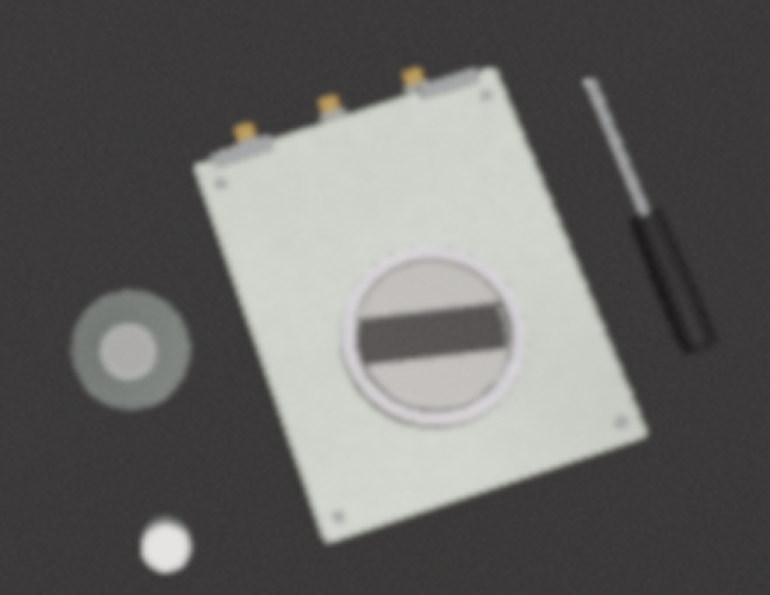

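View pics/a_top.png

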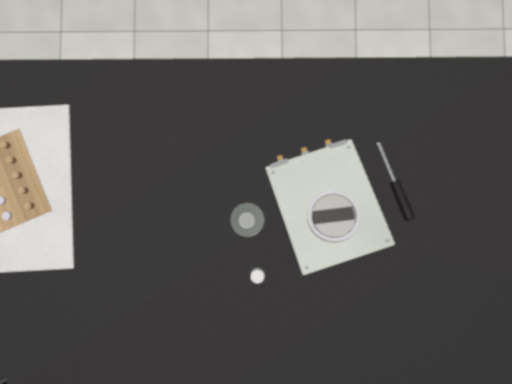

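The pictures show the box yawed by about 18°, with the fastener side (front) towards the robot. The flask and vial are on its left and the screwdriver on its right. The cover corners in the top crop are at (195,165), (497,68), (648,437) and (326,544). I'll fit the pose and lid angle from both views.

```bash
cat > fit.py <<'E'
import cv2,pickle,numpy as np
from scipy.optimize import least_squares
o=pickle.load(open('a.pkl','rb'))
def c2p(n,u): 
    off={'top':(210,120),'scene':(120,80)}[n]
    return (np.array(u,float)+.5)/3.5-.5+off
L={'top':[(195,165),(497,68),(648,437),(326,544)],'scene':[(462,466),(148,403),(265,72),(553,120)]}
# order FL FR NR NL ; (d,y)
P=[(-5,102),(-5,-102),(247,-102),(247,102)]
def w(p,d,y,h):
    x0,y0,yaw,th=p
    xl=.121-d*np.cos(th)+h*np.sin(th); zl=.085+d*np.sin(th)+h*np.cos(th)
    return np.array([x0+np.cos(yaw)*xl-np.sin(yaw)*y,y0+np.sin(yaw)*xl+np.cos(yaw)*y,zl])
def proj(D,X):
    c=D['R']@X+D['t']; return np.array([D['fx']*c[0]/c[2]+D['cx'],D['fy']*c[1]/c[2]+D['cy']])
def res(p):
    r=[]
    for n in L:
        for (d,y),u in zip(P,L[n]): r+=list(proj(o[n]['d'],w(p,d/1e3,y/1e3,.008))-c2p(n,u))
    return np.array(r)
if __name__=='__main__':
    s=least_squares(res,[.55,-.17,.3,.3]); print(s.x,np.round(s.fun,1))
    p=s.x
    c=w(p,.151,0,.026); print('slot',c)
    for n in L: print(n,(proj(o[n]['d'],c)+.5-np.array({'top':(210,120),'scene':(120,80)}[n]))*3.5)
    # slot angle: project slot floor ends at phi
    for n in L:
      for phi in (0,.1,.2,.25):
        # slot dir at phi: along y rotated clockwise from above
        e=[]
        for sgn in (1,-1):
            a=sgn*.0465; dx=a*np.sin(phi); dy=a*np.cos(phi)
            e.append((proj(o[n]['d'],w(p,.151-dx,dy,.026))+.5-np.array({'top':(210,120),'scene':(120,80)}[n]))*3.5)
        v=e[1]-e[0]; print(n,phi,np.degrees(np.arctan2(v[1],v[0])))
    np.save('p.npy',p)
    R=lambda n,u,z:0
    # bystanders at ground
    def ray(n,u,z):
        D=o[n]['d'];u=np.array(u,float); r=D['R'].T@np.array([(u[0]-D['cx'])/D['fx'],(u[1]-D['cy'])/D['fy'],1]); c=-D['R'].T@D['t']; return c+r*(z-c[2])/r[2]
    print('flask',ray('top',(246,220),.0),ray('top',c2p('top',(128,352)),.105));print('vial',ray('top',c2p('top',(166,547)),.055))
    print('sd',ray('top',c2p('top',(590,80)),0.01),ray('top',c2p('top',(697,350)),0.015))
E
python3 fit.py
```

```text
[ 0.55038246 -0.10054118  0.31724776  0.22421101] [-0.4  0.6 -1.2 -0.1 -0.5 -0.2 -0.   0.1 -0.4 -0.3 -1.6 -1.  -0.2 -0.1
  0.3 -0. ]
slot [ 0.53096277 -0.10691739  0.14392213]
top [432.6941802  336.33694809]
scene [364.73661612 200.96199156]
top 0 -18.52332964931705
top 0.1 -12.839741419854827
top 0.2 -7.2030265482178395
top 0.25 -4.401012849028101
scene 0 -169.82951576518823
scene 0.1 -164.59768153388592
scene 0.2 -159.2156155355619
scene 0.25 -156.46192249411922
flask [0.52056291 0.0808163  0.        ] [0.52143252 0.07862512 0.105     ]
vial [0.3932187  0.05493709 0.055     ]
sd [ 0.70734775 -0.24182809  0.01      ] [ 0.51997167 -0.30936608  0.015     ]
```

Fit: box at (0.550, -0.100), yaw 0.317, cover about 0.224 rad, fastener about 0.2 rad. I'll check the reach and wrist range for the push and the whole turn.

```bash
cat > h.py <<'E'
from station import env
import numpy as np
from scipy.spatial.transform import Rotation as Ro
from fit import w
p=np.load('p.npy'); yaw=p[2]
def quat(a):
    tx=np.array([np.cos(a),np.sin(a),0]);tz=np.array([0,0,-1.]);ty=np.cross(tz,tx)
    return Ro.from_matrix(np.c_[tx,ty,tz]).as_quat()
p0=np.r_[p[:3],0]
slot=w(p0,.151,0,.026)
E
python3 - <<'E'
from h import *
print(env.read_time_s(),slot)
for off in (0,np.pi):
    for phi in (0,.2,.8,1.57,1.8):
        q=env.solve_ik(slot+[0,0,-.008],quat(yaw-phi+off)); print(off,phi,None if q is None else np.round(q,2))
    print(env.solve_ik(w(p,.228,0,.03),quat(yaw+off)))
E
```

```text
0.7 [ 0.52187953 -0.10989976  0.111     ]
0 0 [-0.35 -0.05  1.94 -0.    1.25  0.91]
0 0.2 [-0.35 -0.05  1.94 -0.    1.25  1.11]
0 0.8 [-0.35 -0.05  1.94 -0.    1.25  1.71]
0 1.57 [-0.35 -0.05  1.94 -0.    1.25  2.48]
0 1.8 [-0.35 -0.05  1.94 -0.    1.25  2.71]
[-4.30968860e-01 -2.59423421e-01  2.01424698e+00 -4.44089210e-16
  1.38676910e+00  8.22579707e-01]
3.141592653589793 0 [-0.35 -0.05  1.94 -0.    1.25 -2.24]
3.141592653589793 0.2 [-0.35 -0.05  1.94 -0.    1.25 -2.04]
3.141592653589793 0.8 [-0.35 -0.05  1.94 -0.    1.25 -1.44]
3.141592653589793 1.57 [-0.35 -0.05  1.94 -0.    1.25 -0.67]
3.141592653589793 1.8 [-0.35 -0.05  1.94 -0.    1.25 -0.44]
[-4.30968860e-01 -2.59423421e-01  2.01424698e+00 -4.44089210e-16
  1.38676910e+00 -2.31901295e+00]
```

```bash
python3 - <<'E'
from h import *
env.grip(0.45); print('gap',env.read_finger_gap())
Q=quat(yaw)
env.goto(w(p,.230,0,0)*[1,1,0]+[0,0,.25],Q)
f0=np.array(env.read_wrist_force()); print(env.read_time_s(),f0)
th=p[3]
start=w(p,.230,0,.008); end=w(p0,.226,0,.008)
env.move_linear(start+[0,0,.012],vel=.15)
z=start[2]+.008
import sys
def tgt(z):
    s=np.clip((z-end[2])/(start[2]-end[2]),0,1.2); x=end+(start-end)*s; x[2]=z; return x
con=0
while z>.076:
    step=.004 if z>.098 else .0015
    z-=step
    env.move_linear(tgt(z),vel=.06 if z>.098 else .03)
    f=np.array(env.read_wrist_force())-f0
    print(round(z,4),np.round(env.read_eef_pos()[2],4),np.round(f,1))
    if f[2]>22: break
print(env.read_time_s())
E
```

```text
gap 0.44773603991691524
3.8417 [ 0.11208683  0.7112347  -0.10065192]
0.1479 0.148 [-0.7 -0.8  0.6]
0.1439 0.1439 [ 0.1  0.1 -0.1]
0.1399 0.1396 [ 0.3 -1.2  0.3]
0.1359 0.1355 [0.3 0.9 0.4]
0.1319 0.1315 [-0.5 -1.1 -0.2]
0.1279 0.1275 [-0.2 -0.4 -0.5]
0.1239 0.1235 [ 0.4 -1.1  0.1]
0.1199 0.1195 [ 0.7  0.2 -0.3]
0.1159 0.1155 [-0.3 -1.4  0.7]
0.1119 0.1115 [-0.8 -0.3 -0.1]
0.1079 0.1075 [-0.7 -1.   1. ]
0.1039 0.1035 [-0.9 -1.2  0.7]
0.0999 0.0996 [-0.7 -0.9  0.8]
0.0959 0.0956 [-0.2 -1.1  0.1]
0.0944 0.0943 [-0.4 -1.2  1.1]
0.0929 0.0928 [ 0.  -0.2 -0.1]
0.0914 0.0917 [-1.1 -0.7  2.7]
0.0899 0.0916 [-5.   1.3 11.4]
0.0884 0.0915 [-9.8  2.6 19.2]
0.0869 0.0914 [-14.7   5.   27.2]
9.6833
```

```bash
python3 - <<'E'
from h import *
e=env.read_eef_pos(); env.move_linear([e[0],e[1],.20],vel=.2)
env.goto(slot+[-.05,-.016,.13],quat(yaw-.2))
E
python3 cap.py b scene top wrist; python3 - <<'E'
import cv2,pickle
o=pickle.load(open('b.pkl','rb'))
im=o['scene']['d']['image'][80:250,120:340]; cv2.imwrite('pics/b_s2.png',cv2.resize(im,None,fx=3.5,fy=3.5,interpolation=cv2.INTER_CUBIC))
print(o['wrist']['d']['T_tool_cam'])
E
```

```text
10.7333 [ 0.47181999 -0.12569908  0.23984888] [ 9.98240311e-01  5.92925074e-02 -7.64747190e-04 -3.08515814e-04] -0.0187
scene housing [(0.61, [161.7, 115.8, 278.8, 234.3])]
scene cover [(0.87, [163.1, 115.4, 281.0, 214.1])]
scene fastener [(0.66, [205.2, 133.2, 249.2, 161.6]), (0.54, [163.6, 117.5, 282.0, 210.9])]
scene flask [(0.92, [275.9, 175.4, 311.3, 221.0])]
scene screwdriver [(0.83, [142.6, 136.5, 175.0, 197.0])]
scene vial [(0.59, [304.3, 150.8, 319.2, 171.8])]
top housing [(0.7, [266.6, 139.0, 376.6, 275.6])]
top cover [(0.69, [268.9, 141.3, 375.6, 275.7])]
top fastener [(0.92, [308.4, 199.0, 354.2, 239.5])]
top flask [(0.86, [227.8, 201.1, 261.3, 238.2])]
top screwdriver [(0.59, [381.8, 142.6, 413.4, 222.1])]
top vial [(0.68, [252.4, 270.9, 264.1, 282.6])]
wrist housing [(0.72, [102.9, 0.2, 359.8, 233.0])]
wrist cover [(0.79, [105.6, 0.0, 355.3, 231.6]), (0.43, [198.5, 79.8, 293.4, 177.5]), (0.41, [387.4, 0.0, 414.6, 148.6])]
wrist fastener [(0.56, [197.0, 76.4, 292.9, 176.1])]
wrist flask [(0.94, [22.0, 69.3, 133.8, 136.0])]
wrist screwdriver [(0.93, [387.4, 0.0, 414.8, 144.7])]
wrist vial [(0.95, [89.2, 191.4, 129.6, 223.7])]
[[-1.83514539e-03 -9.60893776e-01 -2.76911147e-01  7.10043258e-02]
 [ 9.99998316e-01 -1.77258627e-03 -4.76236470e-04 -9.23669966e-04]
 [-3.32362373e-05 -2.76911555e-01  9.60895410e-01 -1.41600862e-01]
 [ 0.00000000e+00  0.00000000e+00  0.00000000e+00  1.00000000e+00]]
```

View pics/b_s2.png

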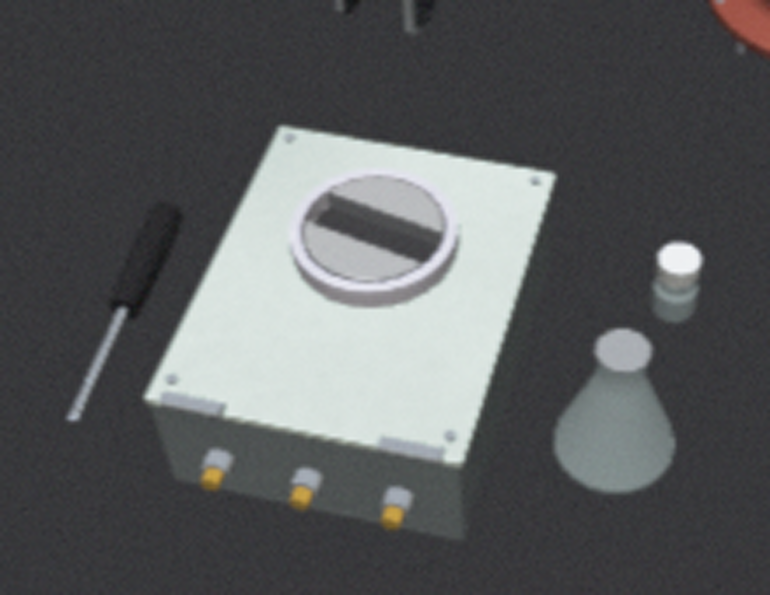

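View pics/b_wrist.png

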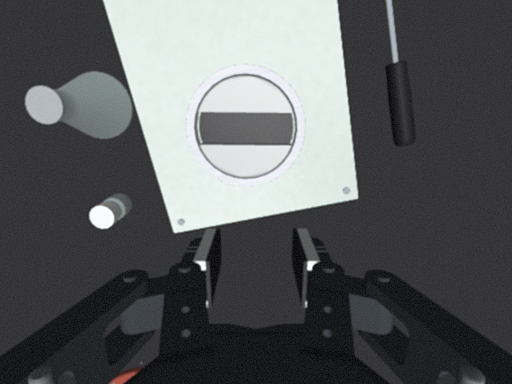

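The cover now lies shut. In the wrist view the disc centre is at about (246,126) and the slot is level, so the fastener angle is about 0.2. I'll check the lid angle and slot position numerically.

```bash
python3 - <<'E'
import fit,pickle,numpy as np
from scipy.optimize import least_squares
from scipy.spatial.transform import Rotation as Ro
import cv2
o=pickle.load(open('b.pkl','rb'))
fit.L['scene']=[(462,466),(148,400),(281,127),(554,174)]
fit.o=o
# top view corners from image
im=o['top']['d']['image'][120:290,210:430]; cv2.imwrite('pics/b_t2.png',cv2.resize(im,None,fx=3.5,fy=3.5,interpolation=cv2.INTER_CUBIC))
L=dict(fit.L); fit.L={'scene':L['scene']}
s=least_squares(fit.res,[.55,-.1,.317,.0]); print('scene only',s.x,np.round(s.fun,1))
D=o['wrist']['d'];T=D['T_tool_cam'];R=Ro.from_quat(o['wrist']['rot']).as_matrix()
for q in ((246,126),(246.5,128.5)):
  r=R@T[:3,:3]@np.array([(q[0]-D['cx'])/D['fx'],(q[1]-D['cy'])/D['fy'],1]);c=R@T[:3,3]+o['wrist']['pos']
  print(c+r*(.111-c[2])/r[2])
# expected projection of slot & ring from fit
p=np.load('p.npy');p[3]=0
def pw(X):
  c=T[:3,:3].T@(R.T@(X-o['wrist']['pos'])-T[:3,3]);return D['fx']*c[0]/c[2]+D['cx'],D['fy']*c[1]/c[2]+D['cy']
print('slot proj',pw(fit.w(p,.151,0,.026)))
big=cv2.resize(D['image'],None,fx=1.5,fy=1.5)
for k in range(0,360,5):
  a=np.radians(k);u=pw(fit.w(p,.151+.0465*np.cos(a),.0465*np.sin(a),.026));cv2.circle(big,(int(u[0]*1.5),int(u[1]*1.5)),1,(0,0,255),-1)
phi=.2
for sx in(-1,1):
  for t in np.linspace(-.04,.04,9):
    x=sx*.015;u=pw(fit.w(p,.151-(x*np.cos(phi)+t*np.sin(phi)),t*np.cos(phi)-x*np.sin(phi),.026));cv2.circle(big,(int(u[0]*1.5),int(u[1]*1.5)),1,(0,200,0),-1)
cv2.imwrite('pics/b_w2.png',big[60:320,200:560].repeat(2,0).repeat(2,1))
E
```

```text
scene only [ 0.55196325 -0.09793555  0.31917543 -0.00211599] [ 0.6 -0.2 -0.9 -0.  -0.3 -0.   0.7  0.1]
[ 0.52575604 -0.10922992  0.111     ]
[ 0.52355809 -0.10992906  0.111     ]
slot proj (np.float64(246.27717711450128), np.float64(130.33013465218005))
```

View pics/b_w2.png

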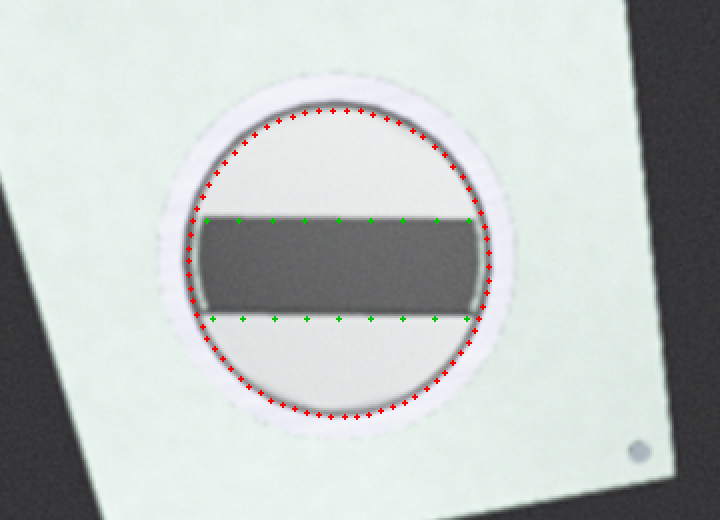

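The overlay agrees to about 1 mm and the lid reads about 0 rad. I'll insert the fingertips and turn.

```bash
python3 - <<'E'
from h import *
a=yaw-.2
s=slot+.0012*np.array([np.cos(a),np.sin(a),0])
env.goto(np.r_[s[:2],.16],quat(a))
f0=np.array(env.read_wrist_force());t0=np.array(env.read_wrist_torque())
env.move_linear(np.r_[s[:2],.118],vel=.1)
ok=True
for z in (.114,.110,.106,.102,.098):
    env.move_linear(np.r_[s[:2],z],vel=.05)
    f=np.array(env.read_wrist_force())-f0; print(z,np.round(env.read_eef_pos(),4),np.round(f,1))
    if f[2]>6: ok=False;print('contact');break
if ok:
    q=np.array(env.read_q()); q0=q[5]; n=0
    print('t0',np.round(t0,2),env.read_time_s())
    while q[5]-q0<1.75:
        q[5]+=.1 if q[5]-q0<1.25 else .04
        env.move_joints(q)
        f=np.array(env.read_wrist_force())-f0;t=np.array(env.read_wrist_torque())-t0
        print(round(q[5]-q0+.2,2),round(env.read_q()[5]-q0+.2,3),np.round(f,1),np.round(t,2))
        if abs(t[2])>1.0 or np.linalg.norm(f)>30: break
print(env.read_time_s())
E
```

```text
0.114 [ 0.5233 -0.1098  0.1144] [-0.7  0.2  0.6]
0.11 [ 0.5228 -0.1096  0.1096] [-1.5  0.7  0.4]
0.106 [ 0.5228 -0.1096  0.1055] [-0.8  0.4 -0.4]
0.102 [ 0.5228 -0.1097  0.1016] [-0.9  0.5 -0.3]
0.098 [ 0.5228 -0.1097  0.0976] [-0.8 -0.5  0.8]
t0 [-0.03  0.01 -0.05] 14.075
0.3 0.298 [-1.   0.6  0.4] [ 0.02 -0.03  0.06]
0.4 0.396 [-1.6 -0.3  0.2] [0.03 0.05 0.09]
0.5 0.496 [-1.8  0.5  0.3] [ 0.02 -0.    0.07]
0.6 0.595 [-1.  -0.1  0.3] [0.03 0.02 0.07]
0.7 0.695 [-1.1  0.8  0.3] [ 0.07 -0.01  0.02]
0.8 0.795 [-0.7  0.8 -0. ] [ 0.02 -0.    0.09]
0.9 0.895 [-0.3  0.6  0. ] [0.05 0.05 0.02]
1.0 0.995 [-1.7 -0.2  0.8] [ 0.   -0.07  0.08]
1.1 1.095 [-1.8 -0.5  1.1] [ 0.05 -0.01  0.09]
1.2 1.195 [-0.9 -0.3  0.5] [0.06 0.09 0.05]
1.3 1.295 [-0.8 -0.5  1. ] [ 0.   -0.07  0.07]
1.4 1.395 [-1.3  1.5  0.6] [ 0.09 -0.02  0.06]
1.5 1.495 [ 0.1 -0.4 -0.4] [ 0.02 -0.01  0.1 ]
1.54 1.537 [-1.   0.4  1. ] [ 0.16 -0.03  0.11]
1.58 1.578 [ 0.4  1.3 -0.3] [ 0.2  -0.03  0.06]
1.62 1.618 [-0.6  0.3  0.3] [ 0.09 -0.02  0.04]
1.66 1.658 [-1.2  1.1 -0.5] [ 0.16 -0.06  0.12]
1.7 1.698 [-0.6  0.6  0.1] [ 0.18 -0.04  0.12]
1.74 1.738 [-0.3  0.8  0.2] [ 0.17 -0.02  0.11]
1.78 1.776 [-1.1  0.8  0.8] [ 0.21 -0.07  1.32]
19.075
```

A clear stop at 1.75–1.78, consistent with 1.57 plus the play in the slot. I'll unload within the play, withdraw and look.

```bash
python3 - <<'E'
from h import *
q=np.array(env.read_q()); q[5]-=.10; env.move_joints(q)
print(env.read_wrist_torque(),env.read_wrist_force())
e=env.read_eef_pos(); env.move_linear([e[0],e[1],.22],vel=.12)
env.goto(slot+[-.05,-.016,.13],quat(yaw-1.571))
E
python3 cap.py c wrist scene top
python3 - <<'E'
import sys;sys.path.insert(0,'.')
import os;os.chdir('.')
import cv2,pickle,fit,numpy as np
from scipy.spatial.transform import Rotation as Ro
o=pickle.load(open('c.pkl','rb'))
im=o['scene']['d']['image'][80:250,120:340]; cv2.imwrite('pics/c_s2.png',cv2.resize(im,None,fx=3.5,fy=3.5,interpolation=cv2.INTER_CUBIC))
D=o['wrist']['d'];T=D['T_tool_cam'];R=Ro.from_quat(o['wrist']['rot']).as_matrix()
p=np.load('p.npy');p[3]=0
def pw(X):
  c=T[:3,:3].T@(R.T@(X-o['wrist']['pos'])-T[:3,3]);return D['fx']*c[0]/c[2]+D['cx'],D['fy']*c[1]/c[2]+D['cy']
big=cv2.resize(D['image'],None,fx=1.5,fy=1.5)
phi=1.571
for sx in(-1,1):
  for t in np.linspace(-.04,.04,9):
    x=sx*.015;u=pw(fit.w(p,.151-(x*np.cos(phi)+t*np.sin(phi)),t*np.cos(phi)-x*np.sin(phi),.026));cv2.circle(big,(int(u[0]*1.5),int(u[1]*1.5)),1,(0,200,0),-1)
cv2.imwrite('pics/c_w2.png',big)
E
```

```text
[-0.01907238  0.01027208 -0.01702604] [0.36416311 0.14452533 0.60565914]
20.8333 [ 0.47137913 -0.12611348  0.24076409] [ 8.09430302e-01 -5.87215930e-01  1.40778802e-04 -1.35282113e-04] -0.0187
wrist housing [(0.56, [34.8, 71.6, 304.1, 266.0])]
wrist cover [(0.92, [35.6, 70.4, 298.5, 265.3])]
wrist fastener [(0.79, [156.1, 136.2, 248.1, 227.3])]
wrist flask [(0.45, [152.3, 263.6, 170.8, 339.6])]
wrist screwdriver []
wrist vial []
scene housing [(0.83, [163.6, 114.8, 279.4, 235.2])]
scene cover [(0.92, [161.3, 114.8, 281.4, 212.9])]
scene fastener [(0.86, [206.9, 130.0, 249.4, 160.2]), (0.64, [144.2, 134.1, 173.6, 195.8])]
scene flask [(0.74, [277.3, 176.4, 313.5, 222.3]), (0.69, [160.7, 116.4, 278.2, 235.7])]
scene screwdriver [(0.86, [142.2, 135.9, 176.0, 198.3])]
scene vial [(0.7, [303.9, 149.9, 318.8, 173.8])]
top housing [(0.84, [267.1, 140.4, 377.2, 274.1])]
top cover [(0.7, [268.8, 140.0, 374.8, 275.9])]
top fastener [(0.74, [308.8, 202.6, 355.1, 238.1])]
top flask [(0.79, [229.2, 200.7, 261.3, 235.5]), (0.27, [377.7, 142.3, 414.1, 221.7])]
top screwdriver [(0.6, [378.6, 142.8, 417.3, 220.7])]
top vial [(0.44, [251.5, 268.3, 261.2, 282.6])]
```

View pics/c_w2.png

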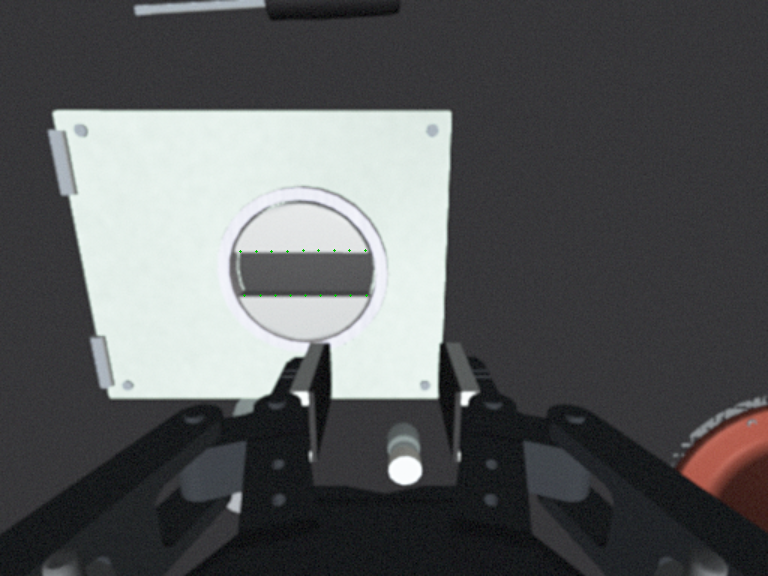

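View pics/c_s2.png

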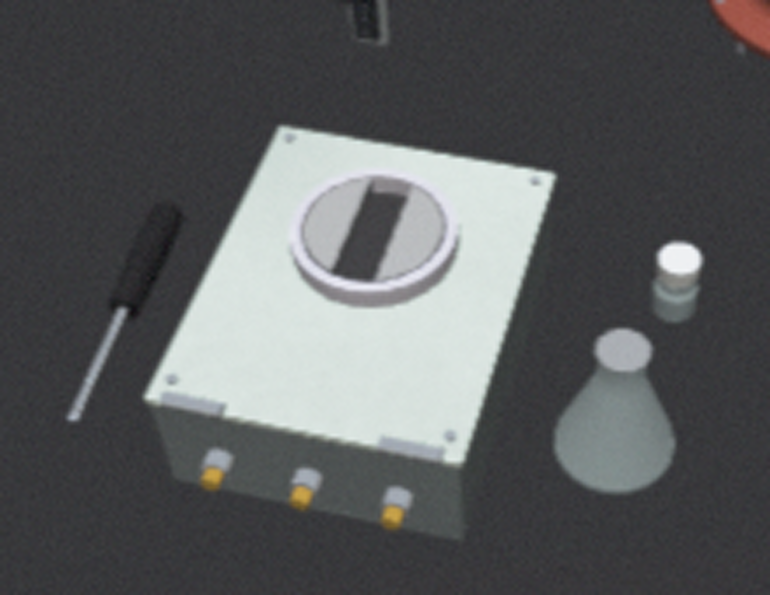

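The slot now runs parallel to the cover's side edges: its edges at rows 251 and 295 sit on the 1.571 rad overlay. The cover is flat, and the bystanders haven't moved. The gripper is clear at z = 0.24.

```bash
python3 - <<'E'
from station import env
print(env.read_wrist_force(),env.read_time_s()); env.sign_off()
E
```

```text
[-0.70651628 -0.53753844 -0.76237575] 21.8833
the job is handed in; nothing more can be done
```

The cover is shut and locked, and I handed the job in at 21.9 s with the gripper clear at z = 0.24 m.

- **Shutting:** I pushed down on the bare front strip with the half-open fingertips until the force rose sharply, to 27 N, at about 93 mm. A fit to the scene camera afterwards put the cover at about -0.002 rad.
- **Locking:** I set both fingertips in the slot and turned it clockwise until it hit a hard stop (1.3 N m). The wrist angle there was about 1.78 rad, because of the play in the slot. In the wrist picture afterwards the slot edges lie on the 1.571 rad overlay.
- **Bystanders:** the flask, screwdriver and vial look unmoved between the first and last pictures.
- **Force:** wrist force was near zero at the end.
- **Checks that failed or disagreed:** no final check failed. The networks missed some bystanders in some views; I judged those by eye. The slot centre from the wrist camera differed from the two-camera fit by about 1 mm, and I corrected for that before inserting the fingertips.

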